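# Load the platform mixer and start it with its bar switch

### The arm

A 6-joint arm with a two-finger parallel gripper is mounted at the origin on the work surface; the furniture and walls round the work are solid. World frame = base frame: x ahead of the robot, y to its left, z up, the work surface at z = 0. Lengths are in mm, angles in rad, forces in N, time in s.
With the tool pointing down it reaches from about 350 to 775 mm from the base axis. Payload 7.3 kg.
Tool frame: the origin (TCP) lies at the very end of the fingers, on their centre line; the grasp point (between the pads) lies 19 mm behind it; z points along the fingers, y is the line along which they close (so a half turn about z gives the same grasp; the last joint's range is limited). The gripper opens to 92 mm and grips with 3 to 60 N. Pads are 19 mm wide; open, the fingers measure 130 mm over their backs; the gripper's body (75 mm by 190 mm) begins 47 mm behind the grasp point.
Start: joints at [1.178, 0.342, 1.524, -0, 1.275, -0.146], TCP at [128.243, 509.116, 226.741] pointing down, gripper open.
Joint ranges: [-2.53, 2.53], [-0.77, 2.02], [0.04, 2.7], [-1, 4.14], [0.28, 2.66], [-3.11, 3.11]. Speed limits (rad/s): [2.57, 2.57, 3.14, 3.14, 3.14, 3.14].

### API

Orientations are given as [roll, pitch, yaw] about the fixed x, y, z axes, in that order (R = Rz(yaw) Ry(pitch) Rx(roll)).
In Python, from plant import get_obs, vision, workorder gives the robot as it stands.
- The arm moves only by the shell command python3 -m pendant 'ROWS' [OPENING]. ROWS is a JSON object of lists of equal length, an entry for each row: "dp": the shift along the tool's x, y, z in m, a list of three; "rotation": the turn, a rotation vector about the tool's x, y, z in rad, a list of three. A call has 1 to 8 rows; each row is the pose to reach, as a shift and turn from the pose commanded when the call began, along the tool's axes at that moment; what a row does not reach only later rows make up. A row lasts 1/8 s, in which the tool goes at most 62.5 mm and 10.7 degrees, less where a joint would pass 70% of its speed; a pose out of reach is approached as far as the arm can. A call with a gripper value outside its range is refused whole. OPENING is the finger opening in m, from 0 to 0.0918, set as the call begins (- or left out, the last holds). The fingers move at their own pace and stop on an object; the grip force is fixed at half the most. Time passes only in rows, so rows that repeat a pose let the fingers close. It gives the time, the measured TCP pose, the force, the opening and the grip force at its end, in the units of the state.
- get_obs(): the state, without advancing time (a new reading comes with each control period).
- vision.capture(name): name is "scene" or "top"; returns a dict with "pixels" (400x640x3 uint8, red, green, blue), "vfov" (degrees; the focal length in pixels is half the picture's height over the tangent of half this angle, whatever the lens; pixels are square), "cx", "cy" (the principal point, pixels), "dist" ([k1, k2, p1, p2, k3] as OpenCV has them; the pictures are not rectified), "pose" (4x4, takes a point from camera to world coordinates). Camera axes: x right, y up, looking along -z (the intrinsics and any distortion apply to the point x, -y, -z); pixel columns grow to the right and rows downward; lengths in mm; the calibration is good to about 2 mm. A picture is of the moment at which its call begins. There is no depth.
- workorder.close_job(): hands the job in; it is judged then, once.
The state is a dict: "time": time; "joint_positions": joint angles; "dq": joint speeds; "tau": joint torques, N m; "tool_pos": TCP position; "tcp_rot": TCP orientation; "contact_force": force on the tool from outside, world axes, zero at the start; "moment": the same for the moment, N m; "grip_width": finger opening in mm; "finger_force": force on a finger pad.
Only numpy, scipy, OpenCV 4.12 (cv2) and the standard library are available. Lean on these libraries where they do the work, as an engineer would, in place of code of your own. Each camera call takes 0.05 s, during which the arm holds its last target. There are 200 camera calls.

### The job

Set the square staining jar upright in the steel tray of the platform mixer and let go of it. Then start the mixer: press the long hinged bar along its front at the middle so that both ends go down together, fully home, keep it down for a moment, and let it spring back up. Keep the jar upright and the bar level, and leave everything else standing where it is.

Things in the scene. Friction and masses are not known exactly. Their poses are not given: they have to be found in the camera images.
- jar: staining jar: square clear glass body 56 x 56 mm with rounded edges, 78 mm high, round black screw lid 62 mm across on top (92 mm high overall), 0.16 kg; lid is fixed. Origin at the centre of its underside, z up, x and y normal to the flat sides (it can be gripped from above by its lid, 78 to 92 mm above the underside, or high on two flat sides). Stands on the worktop at the left.
- mixer: platform mixer, fixed to the worktop: flat light-coloured housing 156 mm deep (x) by 190 mm wide (y), 34 mm high, with a raised console 46 mm high along the front. Origin under its centre on the worktop; its -x side is the front with the bar, its +x side carries the tray.
- tray_centre (a point): centre of the floor of the mixer's square steel tray, 41 mm above the worktop and 30 mm behind the mixer's centre; axes as the mixer. The tray is 84 x 84 mm inside and its rim stands 8 mm above its floor; the jar fits at any yaw.
- bar_middle (a point): middle of the top face of the mixer's bar switch: a plain aluminium bar 210 mm long (along the mixer's y), 22 mm wide, 12 mm thick, on two side arms that run 85 mm back to pivots on two ears at the mixer's left and right edges (ear tops 72 mm above the worktop). Top face 74 mm above the worktop at rest, 95 mm in front of tray_centre. The point moves with the bar.
- bar_press (a joint): hinge of the bar's arms, rad: 0 at rest (up), 0.1 fully home, where the bar's middle is about 8.5 mm lower and meets a hard stop. A spring returns it; it takes about 3 N to start and 7 to 8 N at the middle to go fully home.
- bar_tilt (a joint): sideways tilt of the bar about the mixer's x axis, rad: 0 level, positive when the bar's end at the mixer's +y side is higher; 0.01 rad is 2 mm of height between the ends. Sprung to level, 4 N m/rad, limits at +-0.1: the bar tips when it is pressed off its middle.
- sharps_pot: bystander, loose: round tapered pot with a flat lid, slotted, 65 mm across, 73 mm high. Origin at the centre of its underside. It and the jar may stand in either order.
There are look-alikes about, which are no part of the job. Of the things that look like the jar, the larger one is meant.

How it is judged (in metres and radians):
On the way, in this order (a step that is already met when the one before it is completed fails the run):
1. the jar stands upright in the tray, let go (horizontal distance between jar and tray_centre below 0.027 m and z of jar in the frame of tray_centre between -0.005 and 0.005 m and angle between jar's own z axis and vertical below 0.08 rad and contact force between jar and the fingers below 0.1 N), for 0.2 s.
2. the bar is down fully home with its ends level within 5 mm (value of joint bar_press above 0.085 rad and value of joint bar_tilt between -0.025 and 0.025 rad), for 0.2 s.
At the end, for the whole second after the job is handed in: The jar stands at rest, upright (within 0.08 rad) on the tray's floor, its centre within 27 mm of the tray's centre (anywhere inside the rim), and the bar has sprung back up (under 0.015 rad) and is level (within 0.015 rad) (horizontal distance between jar and tray_centre below 0.027 m and z of jar in the frame of tray_centre between -0.005 and 0.005 m and angle between jar's own z axis and vertical below 0.08 rad and linear speed of jar below 0.02 m/s and value of joint each of bar_press, bar_tilt below 0.015 rad and value of joint bar_tilt above -0.015 rad); the robot touches nothing.
It fails at once if the jar is tipped by more than 0.5 rad (angle between jar's own z axis and vertical above 0.5 rad).
It fails at once if the bar is tipped: one end more than 10 mm lower than the other (value of joint bar_tilt above 0.05 rad or value of joint bar_tilt below -0.05 rad).
It fails at once if the round slotted pot is moved by more than 30 mm (distance of sharps_pot from where it was at the start of the episode above 0.03 m).
It also fails if it takes over 53 s, if anything falls off the work surface, if the arm or the gripper's body presses on something with over 40 N, if the wrist force passes 120 N, or if a joint passes its speed limit or range.

## Working session

There is one attempt and no reset: what is moved stays moved. The work goes in short steps, Python scripts to look and compute and a shell command to move; the robot and the scene stay as the last step left them, time stands still between calls to the robot, and variables do not carry over. Pictures are saved under pics/ and viewed, at most 10 in all, crops included, and the job is handed in when it is done.

```bash
mkdir -p pics; python3 - <<'E'
from plant import get_obs, vision
import cv2,numpy as np
np.set_printoptions(precision=4,suppress=True)
for n in("scene","top"):
    c=vision.capture(n); cv2.imwrite(f"pics/{n}0.png",cv2.cvtColor(c["pixels"],cv2.COLOR_RGB2BGR))
    print(n,c["vfov"],c["cx"],c["cy"],c["dist"]);print(np.array(c["pose"]))
o=get_obs();print({k:o[k] for k in("time","tool_pos","tcp_rot","grip_width","contact_force")})
E
```

```text
scene 45.48079400625153 316.6540146647054 196.74970460908764 [-0.1467  0.      0.      0.      0.    ]
[[ -0.9959   0.0573  -0.0699 349.711 ]
 [ -0.0901  -0.6898   0.7184 744.8784]
 [ -0.007    0.7217   0.6922 810.247 ]
 [  0.       0.       0.       1.    ]]
top 45.827374343410554 312.16489681678013 200.6254554924057 [-0.0598  0.      0.      0.      0.    ]
[[   0.0133    0.9887   -0.1491  275.9833]
 [  -0.9999    0.0123   -0.0075  -37.7121]
 [  -0.0056    0.1492    0.9888 1128.5672]
 [   0.        0.        0.        1.    ]]
{'time': 0.1, 'tool_pos': array([128.1004, 508.7708, 226.1156]), 'tcp_rot': array([-3.1403, -0.0002,  2.8948]), 'grip_width': 91.7066840947463, 'contact_force': array([-0.5587,  0.931 ,  0.0056])}
```

View pics/scene0.png

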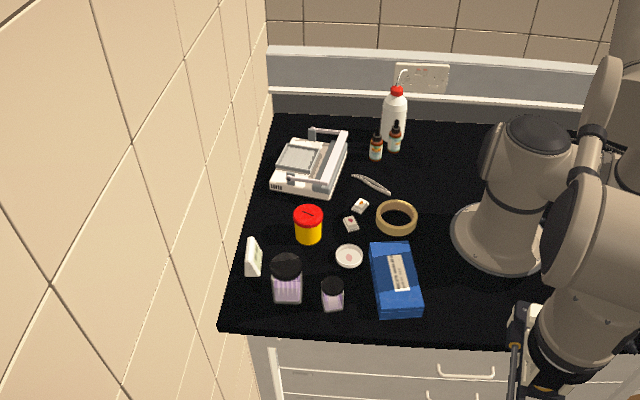

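View pics/top0.png

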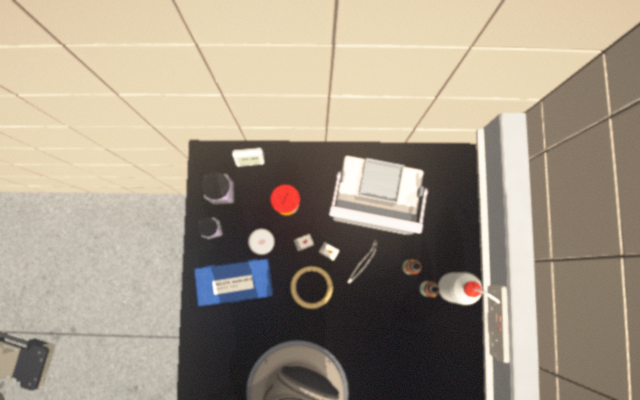

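The jar is the larger one: scene (286,280), top (217,187). The small look-alike is at top (209,228), the pot at top (285,199), and the mixer at top (380,195) with its bar towards the robot. I'll zoom in on the jar and mixer.

```bash
cat > h.py <<'E'
import numpy as np,cv2
from plant import get_obs, vision
def cap(n):
    c=vision.capture(n);f=200/np.tan(np.radians(c["vfov"])/2)
    c["K"]=np.array([[f,0,c["cx"]],[0,f,c["cy"]],[0,0,1.]]);c["d"]=np.array(c["dist"],float);c["T"]=np.array(c["pose"],float);return c
def ray(c,uv,z):
    "world point at height z seen at pixel(s) uv"
    p=cv2.undistortPoints(np.array(uv,float).reshape(-1,1,2),c["K"],c["d"])[:,0]
    d=np.c_[p[:,0],-p[:,1],-np.ones(len(p))]@c["T"][:3,:3].T;o=c["T"][:3,3]
    return o+d*((np.asarray(z)-o[2])/d[:,2])[:,None]
def proj(c,P):
    q=(np.asarray(P,float).reshape(-1,3)-c["T"][:3,3])@c["T"][:3,:3]*[1,-1,-1]
    return cv2.projectPoints(q,np.zeros(3),np.zeros(3),c["K"],c["d"])[0][:,0]
def crop(c,x,y,w,h,s,fn):
    b=cv2.cvtColor(c["pixels"],cv2.COLOR_RGB2BGR)[y:y+h,x:x+w];cv2.imwrite(fn,cv2.resize(b,None,fx=s,fy=s,interpolation=cv2.INTER_CUBIC))
E
python3 - <<'E'
from h import *
c=cap("top");crop(c,190,140,250,110,3.2,"pics/t1.png")
s=cap("scene");crop(s,230,120,130,195,3,"pics/s1.png")
E
```

```text
(no output)
```

View pics/t1.png

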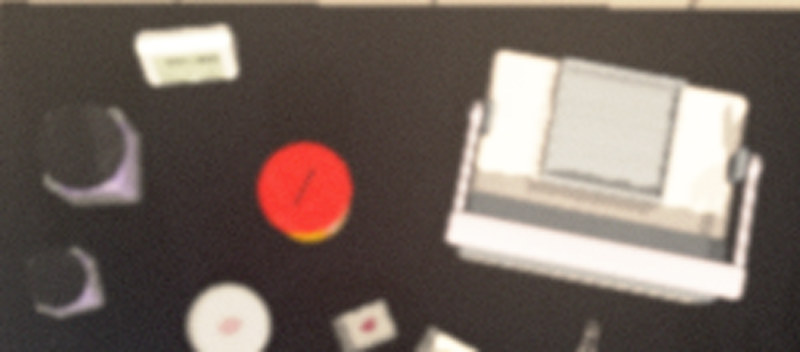

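View pics/s1.png

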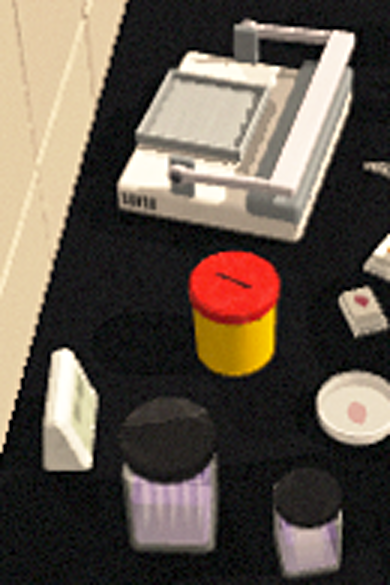

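The crops show the jar lid at top crop (83,148), the bar's top face from (447,240) to (747,265), and the tray rim at (562,58), (684,82), (665,198) and (543,178). Next I convert these to positions and check them against the given sizes.

```bash
python3 - <<'E'
from h import *
np.set_printoptions(precision=1,suppress=True)
c=cap("top");s=cap("scene")
T=lambda L:np.array([190,140])+(np.array(L,float)+.5)/3.2-.5
S=lambda L:np.array([230,120])+(np.array(L,float)+.5)/3-.5
bar=ray(c,T([(447,240),(456,212),(748,265),(740,298)]),74);print("bar",bar,bar.mean(0),np.linalg.norm(bar[0]-bar[3]),np.linalg.norm(bar[0]-bar[1]))
tr=ray(c,T([(562,58),(684,82),(665,198),(543,178)]),49);print("tray",tr,tr.mean(0),[np.linalg.norm(tr[i]-tr[i-1]) for i in range(4)])
hb=ray(c,T([(495,50),(748,98)]),34);print("hous back",hb,np.linalg.norm(hb[0]-hb[1]))
trs=ray(s,S([(172,68),(270,88),(240,160),(135,140)]),49);print("tray scene",trs,trs.mean(0))
bs=ray(s,S([(325,30),(355,34),(300,195),(272,187)]),74);print("bar scene",bs,bs.mean(0),np.linalg.norm(bs[1]-bs[2]))
v=bar[2]+bar[3]-bar[0]-bar[1];print("bar dir rad",np.arctan2(v[1],v[0]), "tray dir",[np.arctan2(*(tr[a]-tr[b])[[1,0]]) for a,b in((1,0),(2,3))],"hous",np.arctan2(*(hb[1]-hb[0])[[1,0]]))
print("lid top",ray(c,T([(83,148)]),92),"r",ray(c,T([(40,148),(126,148)]),92))
print("lid scene",ray(s,S([(168,437)]),92),ray(s,S([(120,437),(216,437)]),92))
jb=ray(s,S([(130,550),(214,552)]),0);print("jar base scene",jb)
jt=ray(c,T([(137,200),(78,204)]),0);print("jar base top cam",jt)
print("pot",ray(c,T([(305,189)]),73))
E
```

```text
bar [[ 403.7  -68.7   74. ]
 [ 423.6  -74.9   74. ]
 [ 388.6 -279.9   74. ]
 [ 365.4 -273.8   74. ]] [ 395.3 -174.3   74. ] 208.67819570730936 20.836287580369664
tray [[ 541.8 -152.5   49. ]
 [ 525.  -241.7   49. ]
 [ 439.1 -226.5   49. ]
 [ 452.7 -138.4   49. ]] [ 489.6 -189.8   49. ] [np.float64(90.23021760088713), np.float64(90.71667829438026), np.float64(87.18486134690349), np.float64(89.13068930387621)]
hous back [[ 550.9 -104.4   34. ]
 [ 517.  -291.9   34. ]] 190.49146945170332
tray scene [[ 522.7 -244.3   49. ]
 [ 434.8 -222.9   49. ]
 [ 451.  -126.9   49. ]
 [ 540.  -144.9   49. ]] [ 487.1 -184.8   49. ]
bar scene [[ 391.2 -276.8   74. ]
 [ 364.8 -273.1   74. ]
 [ 398.   -61.5   74. ]
 [ 420.   -68.8   74. ]] [ 393.5 -170.1   74. ] 214.16188680163395
bar dir rad -1.747681137816008 tray dir [np.float64(-1.75681760025121), np.float64(-1.7230087663653022)] hous -1.749818161589608
lid top [[462.9 186.3  92. ]] r [[462.6 216.6  92. ]
 [463.2 156.2  92. ]]
lid scene [[463.9 191.7  92. ]] [[494.2 194.4  92. ]
 [433.6 189.   92. ]]
jar base scene [[491.1 218.    0. ]
 [434.9 214.5   0. ]]
jar base top cam [[440.1 163.4   0. ]
 [436.4 208.1   0. ]]
pot [[438.8  31.8  73. ]]
```

Both cameras agree. Jar (463,189), tray centre (489.5,-188.5), bar middle (395.5,-172.5), mixer yaw about -0.177; bar length 209/214, tray to bar 95, lid 60 across, all close to spec. I'll work out the first move: above the jar, with tool y parallel to the bar.

```bash
cat > to.py <<'E'
import sys
from h import *
from scipy.spatial.transform import Rotation as R
o=get_obs();r=R.from_euler("xyz",o["tcp_rot"]);d=np.array([float(a) for a in sys.argv[1:4]])-o["tool_pos"]
print("dp m",np.round(r.inv().apply(d)/1000,4),"tcp",np.round(o["tool_pos"],1),"rpy",np.round(o["tcp_rot"],4),"F",np.round(o["contact_force"],1),"t",o["time"],"q",np.round(o["joint_positions"],2))
E
python3 to.py 463 188.5 190
```

```text
dp m [-0.4029 -0.229   0.0366] tcp [128.2 509.  226.5] rpy [-3.1412 -0.      2.8948] F [0.1 0.1 0.1] t 0.3 q [ 1.18  0.34  1.52 -0.    1.28 -0.15]
```

```bash
python3 -m pendant '{"dp":[[-0.05,-0.028,0],[-0.1,-0.057,0],[-0.15,-0.085,0],[-0.2,-0.114,0],[-0.25,-0.142,0],[-0.3,-0.17,0.01],[-0.35,-0.2,0.025],[-0.403,-0.229,0.037]],"rotation":[[0,0,0],[0,0,0],[0,0,-0.02],[0,0,-0.04],[0,0,-0.06],[0,0,-0.07],[0,0,-0.07],[0,0,-0.07]]}' 0.0918; python3 to.py 463 188.5 66
```

```text
time: 1.3
tool_pos: [464.1, 187.1, 189.4]
tcp_rot: [3.141, 0.0, 2.965]
contact_force: [1.6, 1.0, 0.8]
grip_width: 91.8
finger_force: 0.0
dp m [0.0014 0.0011 0.1234] tcp [464.1 187.1 189.4] rpy [3.1412e+00 1.0000e-04 2.9648e+00] F [1.6 1.  0.8] t 1.3 q [ 0.23  0.33  1.65  0.    1.16 -1.16]
```

```bash
python3 -m pendant '{"dp":[[0.0,0.001,0.03],[0.001,0.001,0.06],[0.001,0.001,0.09],[0.001,0.001,0.11],[0.001,0.001,0.12],[0.001,0.001,0.123],[0.001,0.001,0.123],[0.001,0.001,0.123]],"rotation":[[0,0,0],[0,0,0],[0,0,0],[0,0,0],[0,0,0],[0,0,0],[0,0,0],[0,0,0]]}' 0.0918; python3 - <<'E'
from h import *
s=cap("scene");crop(s,230,130,210,190,3,"pics/s2.png")
E
```

```text
time: 2.3
tool_pos: [462.8, 189.9, 67.5]
tcp_rot: [3.141, 0.001, 2.965]
contact_force: [0.0, -0.3, -0.3]
grip_width: 91.8
finger_force: 0.0
```

View pics/s2.png

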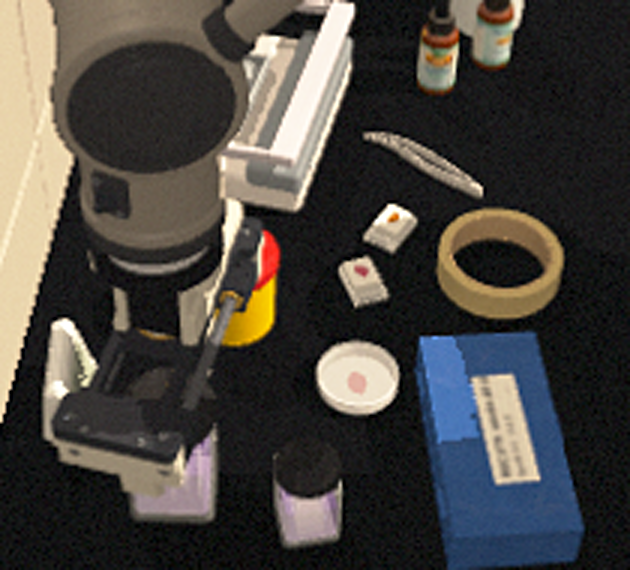

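The fingers stand either side of the large jar's lid (crop (160,440)), clear of the small jar (307,490). Next I close on it.

```bash
python3 -m pendant '{"dp":[[0,0,0],[0,0,0],[0,0,0],[0,0,0],[0,0,0],[0,0,0],[0,0,0],[0,0,0]],"rotation":[[0,0,0],[0,0,0],[0,0,0],[0,0,0],[0,0,0],[0,0,0],[0,0,0],[0,0,0]]}' 0.04;  python3 -m pendant '{"dp":[[0,0,-0.005],[0,0,-0.02],[0,0,-0.04],[0,0,-0.07],[0,0,-0.1],[0,0,-0.12],[0,0,-0.13],[0,0,-0.13]],"rotation":[[0,0,0],[0,0,0],[0,0,0],[0,0,0],[0,0,0],[0,0,0],[0,0,0],[0,0,0]]}'; python3 to.py 489.5 -188.5 150
```

```text
time: 3.35
tool_pos: [462.3, 189.8, 66.7]
tcp_rot: [3.141, 0.0, 2.965]
contact_force: [0.4, 0.7, 0.7]
grip_width: 61.2
finger_force: 29.4
time: 4.35
tool_pos: [462.4, 189.8, 197.4]
tcp_rot: [3.141, 0.001, 2.965]
contact_force: [-0.3, -0.1, -2.6]
grip_width: 61.6
finger_force: 29.5
dp m [-0.0931 -0.3677  0.0473] tcp [462.4 189.8 197.4] rpy [3.1410e+00 1.2000e-03 2.9648e+00] F [-0.3 -0.1 -2.6] t 4.35 q [ 0.24  0.32  1.64  0.    1.18 -1.16]
```

```bash
python3 -m pendant '{"dp":[[-0.003,-0.011,0],[-0.009,-0.035,0],[-0.016,-0.065,0],[-0.025,-0.1,0],[-0.034,-0.135,0],[-0.043,-0.17,0],[-0.051,-0.2,0],[-0.058,-0.23,0]],"rotation":[[0,0,0],[0,0,0],[0,0,0],[0,0,0],[0,0,0],[0,0,0],[0,0,0],[0,0,0]]}'; python3 -m pendant '{"dp":[[-0.008,-0.03,0],[-0.015,-0.06,0],[-0.022,-0.09,0],[-0.029,-0.115,0],[-0.033,-0.13,0],[-0.035,-0.138,0],[-0.035,-0.138,0],[-0.035,-0.138,0]],"rotation":[[0,0,0],[0,0,0],[0,0,0],[0,0,0],[0,0,0],[0,0,0],[0,0,0],[0,0,0]]}'; python3 to.py 489.5 -188.5 108; python3 - <<'E'
from h import *
s=cap("scene");crop(s,240,90,150,130,4,"pics/s3.png")
E
```

```text
time: 5.35
tool_pos: [478.2, -48.5, 195.7]
tcp_rot: [3.142, -0.002, 2.964]
contact_force: [0.8, -0.5, -2.4]
grip_width: 61.1
finger_force: 29.5
time: 6.35
tool_pos: [489.0, -188.1, 196.6]
tcp_rot: [3.141, -0.0, 2.965]
contact_force: [-0.2, -0.4, -1.6]
grip_width: 61.3
finger_force: 29.5
dp m [-0.0006 -0.0003  0.0886] tcp [ 489.  -188.1  196.6] rpy [ 3.1411e+00 -3.0000e-04  2.9655e+00] F [-0.2 -0.4 -1.6] t 6.35 q [-0.51  0.37  1.57  0.    1.2  -1.91]
```

View pics/s3.png

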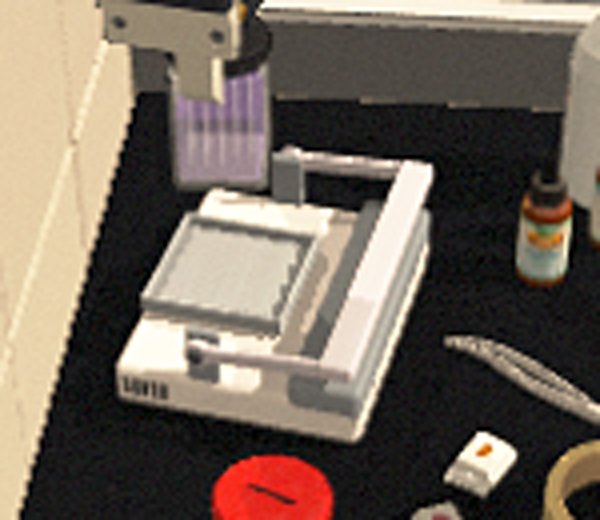

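The jar hangs upright. The empty tray is fully visible at crop (145–312, 212–325), with the arm directly over it. I lower the jar.

```bash
python3 -m pendant '{"dp":[[0,0.001,0.01],[-0.001,0.001,0.03],[-0.001,0.001,0.05],[-0.001,0.001,0.068],[-0.001,0.001,0.078],[-0.001,0.001,0.083],[-0.001,0.001,0.085],[-0.001,0.001,0.085]],"rotation":[[0,0,0],[0,0,0],[0,0,0],[0,0,0],[0,0,0],[0,0,0],[0,0,0],[0,0,0]]}'; python3 -m pendant '{"dp":[[0,0,0.001],[0,0,0.0015],[0,0,0.002],[0,0,0.0025],[0,0,0.003],[0,0,0.003]],"rotation":[[0,0,0],[0,0,0],[0,0,0],[0,0,0],[0,0,0],[0,0,0]]}'
```

```text
time: 7.4
tool_pos: [490.5, -188.1, 112.0]
tcp_rot: [-3.141, 0.001, 2.965]
contact_force: [-0.7, -0.2, -1.7]
grip_width: 61.3
finger_force: 29.5
time: 8.15
tool_pos: [490.3, -188.0, 108.6]
tcp_rot: [3.141, -0.0, 2.965]
contact_force: [0.5, 0.2, -2.2]
grip_width: 61.2
finger_force: 29.5
```

```bash
python3 -m pendant '{"dp":[[0,0,0.0005],[0,0,0.001],[0,0,0.001],[0,0,0.001]],"rotation":[[0,0,0],[0,0,0],[0,0,0],[0,0,0]]}'
```

```text
time: 8.65
tool_pos: [490.3, -188.1, 107.8]
tcp_rot: [3.142, 0.0, 2.965]
contact_force: [-0.4, 0.5, -0.7]
grip_width: 61.1
finger_force: 29.4
```

```bash
python3 -m pendant '{"dp":[[0,0,0.0005],[0,0,0.0005]],"rotation":[[0,0,0],[0,0,0]]}'; python3 -m pendant '{"dp":[[0,0,0],[0,0,0],[0,0,0],[0,0,0],[0,0,0],[0,0,0],[0,0,0],[0,0,0]],"rotation":[[0,0,0],[0,0,0],[0,0,0],[0,0,0],[0,0,0],[0,0,0],[0,0,0],[0,0,0]]}' 0.0918; python3 -m pendant '{"dp":[[0,0,-0.01],[0,0,-0.03],[0,0,-0.06],[0,0,-0.09],[0,0,-0.11],[0,0,-0.11]],"rotation":[[0,0,0],[0,0,0],[0,0,0],[0,0,0],[0,0,0],[0,0,0]]}'; python3 to.py 395.5 -172.5 150
```

```text
time: 8.9
tool_pos: [490.4, -188.1, 107.8]
tcp_rot: [-3.141, 0.001, 2.965]
contact_force: [-1.5, 1.0, 5.5]
grip_width: 61.3
finger_force: 29.4
time: 9.9
tool_pos: [490.3, -188.0, 107.2]
tcp_rot: [3.142, 0.0, 2.965]
contact_force: [0.0, 0.5, 0.5]
grip_width: 91.6
finger_force: 0.0
time: 10.65
tool_pos: [491.1, -188.5, 219.2]
tcp_rot: [-3.14, 0.004, 2.965]
contact_force: [1.3, 0.5, 0.4]
grip_width: 92.1
finger_force: 0.0
dp m [ 0.0972 -0.001   0.0688] tcp [ 491.1 -188.5  219.2] rpy [-3.1403  0.0041  2.9649] F [1.3 0.5 0.4] t 10.65 q [-0.51  0.35  1.54  0.    1.25 -1.91]
```

```bash
python3 -m pendant '{"dp":[[0.01,0,0],[0.03,0,0],[0.055,0,0],[0.08,0,0.01],[0.093,0,0.03],[0.097,0,0.05],[0.097,0,0.069],[0.097,0,0.069]],"rotation":[[0,0,0],[0,0,0],[0,0,0],[0,0,0],[0,0,0],[0,0,0],[0,0,0],[0,0,0]]}' 0.0; python3 to.py 395.5 -171.5 80; python3 - <<'E'
from h import *
s=cap("scene");t=cap("top")
a=cv2.resize(s["pixels"][100:205,250:380],None,fx=3,fy=3,interpolation=cv2.INTER_CUBIC);b=cv2.resize(t["pixels"][145:250,320:440],None,fx=3,fy=3,interpolation=cv2.INTER_CUBIC)
cv2.imwrite("pics/st4.png",np.hstack([a,b])[...,::-1])
for n,c in(("s",s),("t",t)): print(n,proj(c,[[395.5,-171.5,74],[490,-188,133]]))
E
```

```text
time: 11.65
tool_pos: [393.0, -170.0, 146.5]
tcp_rot: [3.14, -0.005, 2.965]
contact_force: [0.9, 0.7, 0.3]
grip_width: 16.5
finger_force: 0.0
dp m [-0.0031 -0.0012  0.0665] tcp [ 393.  -170.   146.5] rpy [ 3.1396 -0.0045  2.9646] F [0.9 0.7 0.3] t 11.65 q [-0.59  0.26  1.89  0.    0.99 -1.98]
s [[333.80336972 154.67503486]
 [295.58045049 129.34984829]]
t [[375.15809218 218.84031735]
 [385.98360707 172.15054569]]
```

View pics/st4.png

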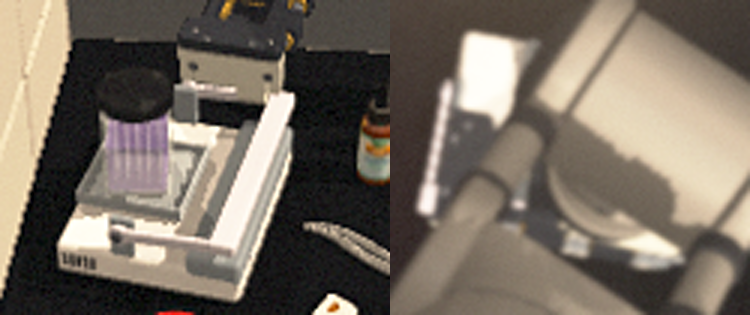

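The jar stands upright in the tray (left half, lid at (135,95)) and the bar is clear. I descend to just above it.

```bash
python3 -m pendant '{"dp":[[0,0,0],[0,0,0.01],[0,0,0.03],[0,0,0.05],[0,0,0.06],[0,0,0.065],[0,0,0.065],[0,0,0.065]],"rotation":[[0,0,0],[0,0,0],[0,0,0],[0,0,0],[0,0,0],[0,0,0],[0,0,0],[0,0,0]]}' 0.0; python3 to.py 395.5 -171.5 76
```

```text
time: 12.75
tool_pos: [395.1, -171.2, 83.7]
tcp_rot: [-3.141, 0.001, 2.965]
contact_force: [-0.2, 1.3, 0.9]
grip_width: 0.6
finger_force: 0.0
dp m [-0.0004 -0.0002  0.0077] tcp [ 395.1 -171.2   83.7] rpy [-3.1413e+00  1.0000e-03  2.9648e+00] F [-0.2  1.3  0.9] t 12.75 q [-0.59  0.36  1.97  0.    0.81 -1.98]
```

```bash
python3 -c "
from h import *;print(get_obs()['moment'])"; python3 -m pendant '{"dp":[[0,0,0.003],[0,0,0.006],[0,0,0.009],[0,0,0.011],[0,0,0.013],[0,0,0.014],[0,0,0.014],[0,0,0.014]],"rotation":[[0,0,0],[0,0,0],[0,0,0],[0,0,0],[0,0,0],[0,0,0],[0,0,0],[0,0,0]]}'; python3 - <<'E'
from h import *
print(get_obs()['moment'])
s=cap("scene");crop(s,265,110,110,90,6,"pics/s5.png")
E
```

```text
[-0.00266688  0.00756244 -0.07276559]
time: 13.75
tool_pos: [394.4, -170.8, 69.3]
tcp_rot: [3.141, -0.001, 2.965]
contact_force: [-2.9, 0.6, 5.7]
grip_width: 0.4
finger_force: 3.1
[ 0.12580118  0.53649577 -0.05657613]
```

View pics/s5.png

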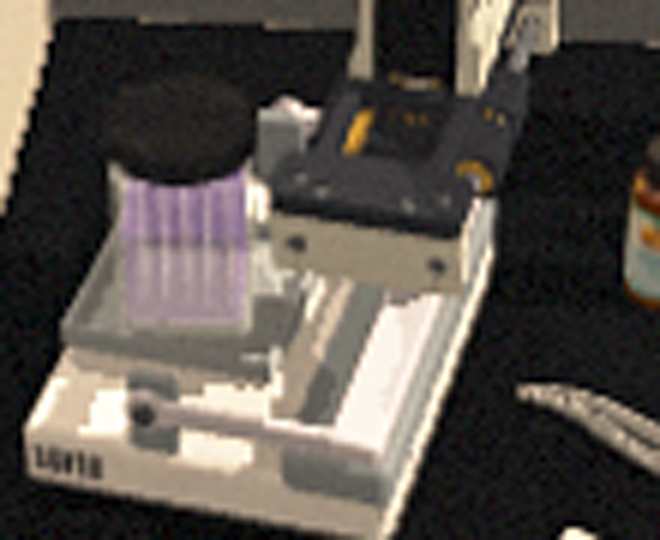

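The bar is going down with no visible tip, the hand is clear of the jar, and the force of 5.7 N is as expected. I press on to the stop.

```bash
python3 -m pendant '{"dp":[[0,0,0.001],[0,0,0.002],[0,0,0.003],[0,0,0.0035],[0,0,0.004],[0,0,0.004]],"rotation":[[0,0,0],[0,0,0],[0,0,0],[0,0,0],[0,0,0],[0,0,0]]}';python3 -m pendant '{"dp":[[0,0,0.0005],[0,0,0.001],[0,0,0.001],[0,0,0.001]],"rotation":[[0,0,0],[0,0,0],[0,0,0],[0,0,0]]}'; python3 -c "
from h import *;print(get_obs()['moment'])"
```

```text
time: 14.55
tool_pos: [394.2, -170.8, 65.8]
tcp_rot: [3.141, -0.001, 2.965]
contact_force: [-5.8, 1.8, 14.0]
grip_width: 0.5
finger_force: 7.0
time: 15.05
tool_pos: [394.2, -170.8, 65.3]
tcp_rot: [-3.142, -0.001, 2.965]
contact_force: [-7.5, 3.4, 20.8]
grip_width: 0.4
finger_force: 10.8
[ 0.40722285  1.16819975 -0.04916006]
```

The force jumped to 20.8 N at z 65.3, 8.7 mm down, so the bar is at the stop. I hold, and check that it is level with a predicted outline overlaid.

```bash
python3 -m pendant '{"dp":[[0,0,0],[0,0,0],[0,0,0],[0,0,0]],"rotation":[[0,0,0],[0,0,0],[0,0,0],[0,0,0]]}'; python3 - <<'E'
from h import *
s=cap("scene");k=8;x0,y0=305,150
im=cv2.resize(cv2.cvtColor(s["pixels"],cv2.COLOR_RGB2BGR)[y0:y0+50,x0:x0+50],None,fx=k,fy=k,interpolation=cv2.INTER_CUBIC);im2=im.copy()
a=-0.177;ex=np.array([np.cos(a),np.sin(a)]);ey=np.array([-np.sin(a),np.cos(a)]);m=np.array([394.5,-171.5])
for z,col in((65.3,(0,200,0)),(62.7,(0,0,255)),(67.9,(255,0,0))):
    P=[[*(m+sx*11*ex+y*ey),65.3+(z-65.3)*y/105] for sx,y in((1,0),(1,105),(-1,105),(-1,0))]
    q=(proj(s,P)-[x0,y0]+.5)*k-.5;cv2.polylines(im2,[np.int32(q.round())],False,col,1)
cv2.imwrite("pics/s6.png",np.hstack([im,im2]))
E
```

```text
time: 15.55
tool_pos: [394.2, -170.8, 65.3]
tcp_rot: [-3.141, -0.001, 2.965]
contact_force: [-7.3, 2.2, 20.6]
grip_width: 0.4
finger_force: 10.8
```

View pics/s6.png

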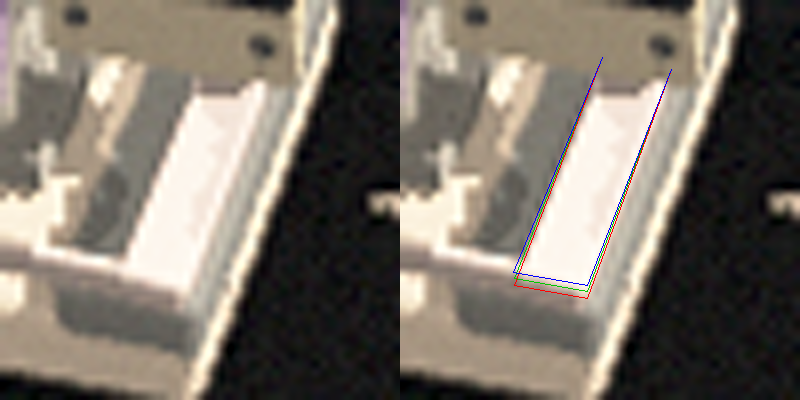

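The near end sits on the level prediction (around (150–185, 275) in the crop), so the bar is home and level. I release it slowly and retreat.

```bash
python3 -m pendant '{"dp":[[0,0,-0.002],[0,0,-0.004],[0,0,-0.007],[0,0,-0.01],[0,0,-0.014],[0,0,-0.025],[0,0,-0.05],[0,0,-0.08]],"rotation":[[0,0,0],[0,0,0],[0,0,0],[0,0,0],[0,0,0],[0,0,0],[0,0,0],[0,0,0]]}'; python3 -m pendant '{"dp":[[0.01,0.01,-0.03],[0.02,0.06,-0.06],[0.02,0.12,-0.09],[0.02,0.17,-0.09],[0.02,0.22,-0.09],[0.02,0.24,-0.09],[0.02,0.24,-0.09],[0.02,0.24,-0.09]],"rotation":[[0,0,0],[0,0,0],[0,0,0],[0,0,0],[0,0,0],[0,0,0],[0,0,0],[0,0,0]]}'; python3 - <<'E'
from h import *
s=cap("scene");t=cap("top")
a=cv2.resize(s["pixels"][100:205,250:380],None,fx=3,fy=3,interpolation=cv2.INTER_CUBIC);b=cv2.resize(t["pixels"][145:250,320:440],None,fx=3,fy=3,interpolation=cv2.INTER_CUBIC)
cv2.imwrite("pics/st7.png",np.hstack([a,b])[...,::-1])
E
```

```text
time: 16.6
tool_pos: [394.6, -170.8, 145.1]
tcp_rot: [3.141, -0.001, 2.965]
contact_force: [0.8, -0.0, 0.7]
grip_width: 0.4
finger_force: 0.0
time: 17.6
tool_pos: [417.2, 68.2, 234.4]
tcp_rot: [-3.141, 0.0, 2.965]
contact_force: [-0.3, -1.3, 0.7]
grip_width: 0.8
finger_force: 0.0
```

View pics/st7.png

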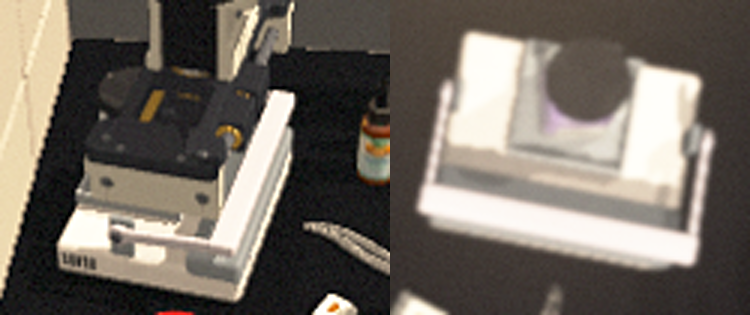

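The top view shows the jar upright, lid at pixel (386.7,171.7) against the predicted (386,172.2). The bar is back up, in its original position, and the arm is clear. I hand in.

```bash
python3 -c "
from plant import workorder;print(workorder.close_job())"
```

```text
the job is handed in; nothing more can be done
None
```

I set the jar upright in the mixer tray and let go. I then pressed the bar at its middle down to its stop, level as far as the camera shows, held it, and let it spring back up; the job is handed in, but no verdict was returned.

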